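# Build up the spacer stack on the floating spindle

### The job

Build up the spacer stack on the upright spindle: thread the three plain steel spacer rings over it one at a time, the widest at the bottom, then the middle one, the narrowest on top, each flat and fully home on what lies below, and let go of them. The spindle floats and may stand several millimetres off the middle of its foot, so feel for it gently instead of forcing a ring on, and guide each ring down rather than letting it drop. Leave the dish, the stopwatch and the roll of tape where they are.

Things in the scene. Friction and masses are not known exactly. Their poses are not given: they have to be found in the camera images.
- foot: dark steel round foot, 96 mm diameter, 22 mm high, fixed to the worktop; origin at the centre of its underside, z up. On it floats a head: aluminium disc (62 mm diameter, top at 25 mm above the worktop), then a round seat (44 mm diameter, flat top at 34 mm) with the upright spindle in its middle. More than 45 N on foot, head or spindle, directly or through rings, is too much
- range_middle (a point): point on the foot's axis 76 mm above the worktop, level with the spindle's end. Spindle: steel, 20 mm diameter to 73.5 mm up, then tapering to a flat end 16.4 mm wide at 76 mm. Its true axis is up to 6 mm off this point along the foot's x and up to 6 mm along its y (not measured); it slides, within 6.5 mm each way, only if pushed sideways with over about 12 N
- large_spacer: plain steel ring, outside diameter 60 mm, bore 23 mm, 14 mm high, lying flat on the worktop, about 0.2 kg; origin on its axis at its underside, z up along the axis
- medium_spacer: plain steel ring, outside diameter 48 mm, bore 23 mm, 14 mm high, lying flat on the worktop, about 0.12 kg; origin on its axis at its underside, z up along the axis
- small_spacer: plain steel ring, outside diameter 36 mm, bore 23 mm, 14 mm high, lying flat on the worktop, about 0.06 kg; origin on its axis at its underside, z up along the axis
- dish: bystander: small round dish, 44 mm diameter, 9 mm high; origin at the centre of its underside
- stopwatch: bystander: black stopwatch, 70 x 58 x 18 mm, lying flat; origin at the centre of its underside
- tape: bystander: roll of masking tape, 82 mm diameter, 24 mm high, lying flat; origin at the centre of its underside
Things that resemble listed ones, but are neither listed nor needed, are in the scene too. What is shaped like the large_spacer but pink is not meant. Leave any blue look-alike of the small_spacer alone.

How it is judged:
On the way, in this order (a step that is already met when the one before it is completed fails the run):
1. the large spacer is threaded on the spindle and home, its underside 34 mm above the worktop (z of large_spacer in the frame of foot between 0.0315 and 0.0365 m and horizontal distance between large_spacer and foot below 0.012 m and angle between large_spacer's own z axis and vertical below 0.06 rad), for 0.2 s.
2. the medium spacer is threaded on the spindle and home, its underside 48 mm above the worktop (z of medium_spacer in the frame of foot between 0.0455 and 0.0505 m and horizontal distance between medium_spacer and foot below 0.012 m and angle between medium_spacer's own z axis and vertical below 0.06 rad), for 0.2 s.
3. the small spacer is threaded on the spindle and home, its underside 62 mm above the worktop (z of small_spacer in the frame of foot between 0.0595 and 0.0645 m and horizontal distance between small_spacer and foot below 0.012 m and angle between small_spacer's own z axis and vertical below 0.06 rad), for 0.2 s.
At the end, for the whole second after the job is handed in: All three spacers are on the spindle, released and at rest (under 0.02 m/s), each within 12 mm of the foot's axis and within 0.06 rad of level: the large one's underside at 34 mm above the worktop, the medium one's at 48 mm and the small one's at 62 mm, each within 2.5 mm (all of step 1 and all of step 2 and all of step 3 and linear speed of each of large_spacer, medium_spacer, small_spacer below 0.02 m/s); the robot touches nothing.
It fails at once if more than 45 N on the foot, its head or the spindle (contact force between foot and anything else above 45 N).
It fails at once if a spacer drops down the spindle (faster than 0.4 m/s with its underside below the spindle's end) ((horizontal distance between large_spacer and foot below 0.012 m and z of large_spacer in the frame of foot below 0.076 m and linear speed of large_spacer above 0.4 m/s) or (horizontal distance between medium_spacer and foot below 0.012 m and z of medium_spacer in the frame of foot below 0.076 m and linear speed of medium_spacer above 0.4 m/s) or (horizontal distance between small_spacer and foot below 0.012 m and z of small_spacer in the frame of foot below 0.076 m and linear speed of small_spacer above 0.4 m/s)).
It fails at once if the dish is moved by more than 15 mm (distance of dish from where it was at the start of the episode above 0.015 m).
It fails at once if the stopwatch is moved by more than 15 mm (distance of stopwatch from where it was at the start of the episode above 0.015 m).
It fails at once if the roll of tape is moved by more than 15 mm (distance of tape from where it was at the start of the episode above 0.015 m).
It also fails if it takes over 72 s, if anything falls off the work surface, if the arm or the gripper's body presses on something with over 40 N, if the wrist force passes 120 N, or if a joint passes its speed limit or range.

### The arm

A 7-joint arm with a two-finger parallel gripper is mounted at the origin on a cart in front of the work surface, level with it; the furniture and walls round the work are solid. World frame = base frame: x ahead of the robot, y to its left, z up, the work surface at z = 0. Lengths are in m, angles in rad, forces in N, time in s.
With the tool pointing down it reaches from about 0.375 to 0.925 m from the base axis. Payload 3.1 kg.
Tool frame: the origin (TCP) lies at the very end of the fingers, on their centre line; the grasp point (between the pads) lies 19 mm behind it; z points along the fingers, y is the line along which they close (so a half turn about z gives the same grasp; the last joint's range is limited). The gripper opens to 85 mm and grips with 20 to 120 N. Pads are 22 mm wide; open, the fingers measure 114 mm over their backs; the gripper's body (76 mm by 85 mm) begins 54 mm behind the grasp point. The pads swing forward as they close: fully open they stand 13 mm farther back than shut.
Start: joints at [1.193, 0.383, 0.044, 1.598, -0.018, 1.161, -0.05], TCP at [0.18, -0.625, 0.231] pointing down, gripper open.
Joint ranges: [-2.61, 2.61], [-0.41, 2.15], [-1.48, 1.57], [0, 2.5], [-1.57, 4.71], [0.05, 1.97], [-2.85, 2.85]. Speed limits (rad/s): [2.79, 2.79, 3.14, 3.14, 3.14, 3.14, 3.14].

### API

Orientations are given as a unit quaternion [x, y, z, w].
In Python, from bench import ctrl gives the robot as it stands. The module is installed in compiled form; this text tells all that it offers.
- The arm moves only by the tool play_rows, never from a script. Its argument "series" is a list of rows, each a list of 4 numbers: the shift along the tool's x, y, z as a fraction of full scale, then the turn about the tool's z as a fraction of full scale. A call has 1 to 10 rows; each row is the pose to reach, as a shift and turn from the pose commanded when the call began, along the tool's axes at that moment, turning the shorter way round; what a row does not reach only later rows make up. Full scale, the value 1, is 200 mm for a shift and 360 degrees for a turn. A row lasts 1/8 s, in which the tool goes at most 62.5 mm and 10.7 degrees, less where a joint would pass 70% of its speed; a pose out of reach is approached as far as the arm can. A call with a number of a shift or a turn outside -1 to 1 is refused whole. A call with a gripper value outside its range is refused whole. "grip" is the finger opening in mm, from 0 to 85.4, set as the call begins (left out, the last holds). The fingers move at their own pace and stop on an object; "grip_force" is the grip in N (left out, the last holds). Time passes only in rows, so rows that repeat a pose let the fingers close. It gives the time, the measured TCP pose, the force, the opening and the grip force at its end, in the units of the state.
- ctrl.state(): the state, without advancing time (a new reading comes with each control period).
- ctrl.snapshot(name): name is "scene" or "top"; returns (picture, depth): 480x640x3 uint8, red, green, blue; 480x640 float32, m along the optical axis (not along the pixel's ray), 0 where there is no reading.
- ctrl.get_calibration(name): a dict with "fx", "fy", "cx", "cy" (pixels), "k1" (the pictures are not rectified: a ray, as slopes to the right and down, at radius r is drawn at 1 + k1 r^2 times it, then the intrinsics apply), "cam_to_world" (4x4, takes a point from camera to world coordinates). Camera axes: x right, y up, looking along -z (the intrinsics and any distortion apply to the point x, -y, -z); pixel columns grow to the right and rows downward; lengths in m; the calibration is good to about 2 mm. A picture is of the moment at which its call begins. get_calibration takes no time and is no camera call.
- ctrl.sign_off(): hands the job in; it is judged then, once.
The state is a dict: "t": time; "joints": joint angles; "joint_velocities": joint speeds; "joint_efforts": joint torques, N m; "ee_pos": TCP position; "tool_rot": TCP orientation; "ft_force": force on the tool from outside, world axes, zero at the start; "wrist_torque": the same for the moment, N m; "opening": finger opening in m; "finger_force": force on a finger pad.
Only numpy, scipy, OpenCV 4.12 (cv2) and the standard library are available. Lean on these libraries where they do the work, as an engineer would, in place of code of your own. Each camera call takes 0.05 s, during which the arm holds its last target. There are 200 camera calls.

## Working session

There is one attempt and no reset: what is moved stays moved. The work goes in short steps, Python scripts to look and compute and a tool call to move; the robot and the scene stay as the last step left them, time stands still between calls to the robot, and variables do not carry over. Pictures are saved under pics/ and viewed, at most 10 in all, crops included, and the job is handed in when it is done.

Besides the shell and the picture viewer there is one more tool, called after "Request:" by a JSON object that holds its "fn" and its "kwargs". play_rows: Moves the arm, as the interface text tells. Its arguments: {"type":"object","properties":{"series":{"type":"array","items":{"type":"array","items":{"type":"number","minimum":-1,"maximum":1}}},"grip":{"type":"number"},"grip_force":{"type":"number"}},"required":["series"]}

```bash
mkdir -p pics
cat > h.py <<'E'
import numpy as np, cv2
from bench import ctrl
def snap(n,f):
    p,d=ctrl.snapshot(n); cv2.imwrite(f'pics/{f}.png',p[:,:,::-1]); np.save(f'pics/{f}.npy',d); return p,d
def ray(n,u,v):
    c=ctrl.get_calibration(n); xd=(u-c['cx'])/c['fx']; yd=(v-c['cy'])/c['fy']; x,y=xd,yd
    for _ in range(20):
        s=1+c['k1']*(x*x+y*y); x,y=xd/s,yd/s
    T=np.array(c['cam_to_world']); return T[:3,3],T[:3,:3]@np.array([x,-y,-1.])
def atz(n,u,v,z):
    o,d=ray(n,u,v); return o+d*(z-o[2])/d[2]
def atd(n,u,v,dep):
    o,d=ray(n,u,v); return o+d*dep
def proj(n,P):
    c=ctrl.get_calibration(n);T=np.linalg.inv(np.array(c['cam_to_world']));q=T[:3,:3]@np.array(P)+T[:3,3]
    x,y=q[0]/-q[2],-q[1]/-q[2];s=1+c['k1']*(x*x+y*y);return c['fx']*x*s+c['cx'],c['fy']*y*s+c['cy']
E
python3 - <<'E'
from h import *
for n in('scene','top'):
    snap(n,n+'0'); c=ctrl.get_calibration(n); print(n,{k:np.round(v,3).tolist() for k,v in c.items()})
print(ctrl.state())
E
```

```text
scene {'fx': 547.573, 'fy': 547.573, 'cx': 320.081, 'cy': 227.667, 'k1': -0.048, 'cam_to_world': [[-0.612, 0.472, -0.635, -0.186], [-0.791, -0.366, 0.49, 0.544], [-0.002, 0.802, 0.598, 0.738], [0.0, 0.0, 0.0, 1.0]]}
top {'fx': 615.72, 'fy': 615.72, 'cx': 314.187, 'cy': 239.535, 'k1': -0.028, 'cam_to_world': [[-0.019, 0.997, -0.071, 0.428], [-1.0, -0.02, -0.013, 0.006], [-0.015, 0.071, 0.997, 1.254], [0.0, 0.0, 0.0, 1.0]]}
{'t': 0.1, 'joints': array([ 1.193173  ,  0.38376634,  0.04386569,  1.59940286, -0.0178917 ,
        1.16123388, -0.04990441]), 'joint_velocities': array([ 3.27828378e-04, -2.37334945e-03, -1.65680093e-03, -2.85239469e-03,
       -1.16809968e-03, -9.50188706e-04, -4.78845188e-05]), 'joint_efforts': array([ 2.49265795e-03, -4.34729934e+01,  1.02985360e+00, -2.50453824e+01,
        1.10148537e-02,  5.47687960e-03,  7.86211842e-06]), 'ee_pos': array([ 0.17926306, -0.62389968,  0.23001132]), 'tool_rot': array([ 9.90223967e-01,  1.39481307e-01, -2.40327579e-04, -1.18468678e-03]), 'ft_force': array([-0.02697283,  0.74782544,  0.24032136]), 'wrist_torque': array([ 0.04124555, -0.01408532,  0.00249962]), 'finger_force': 0.0, 'opening': 0.08494199334145053}
```

View pics/scene0.png

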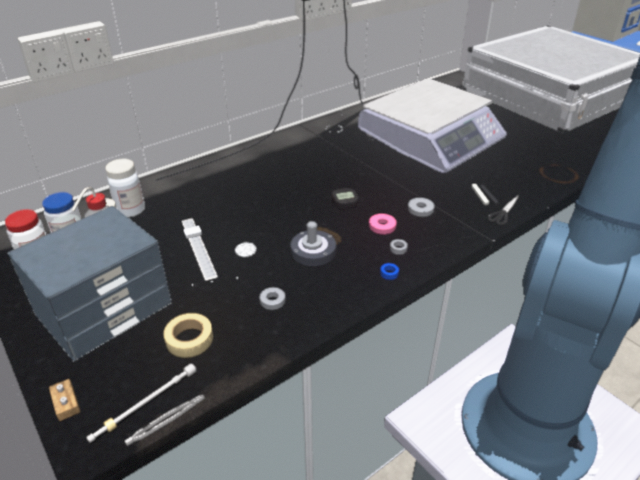

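View pics/top0.png

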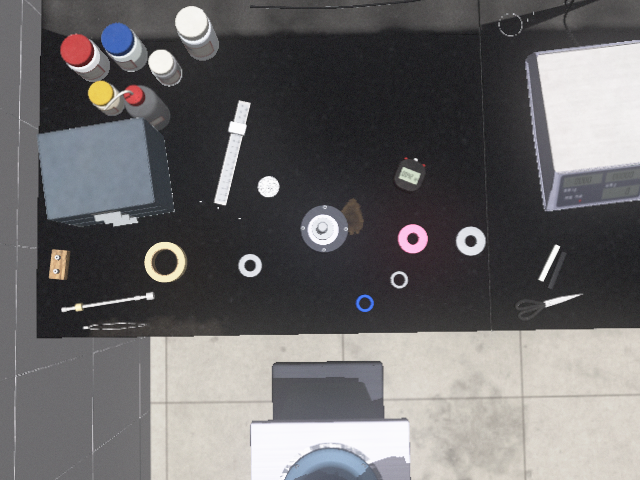

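Scene view: foot with spindle (311,240), large grey ring (421,206), medium (272,298), small (399,246). The same things in the top view: (323,228), (471,241), (250,265), (399,280). The look-alikes are pink (413,239) and blue (365,303) in the top view. The three grey steel rings are the ones meant, by colour and outer size. I'll confirm them in one enlarged crop.

Run:
```python
from h import *
def crops(f,cs):
    im=cv2.imread(f'pics/{f}.png'); return np.hstack([cv2.resize(im[v-25:v+25,u-25:u+25],(200,200),interpolation=cv2.INTER_CUBIC) for u,v in cs])
T=[(323,228),(471,241),(250,265),(399,280)];S=[(314,240),(421,206),(272,298),(399,246)]
cv2.imwrite('pics/c1.png',np.vstack([crops('top0',T),crops('scene0',S)]))
for n,f,L in(('top','top0',T),('scene','scene0',S)):
    d=np.load(f'pics/{f}.npy')
    im=cv2.imread(f'pics/{f}.png')
    for i,(u,v) in enumerate(L):
        P=np.array([atd(n,x,y,d[y,x]) for y in range(v-28,v+29) for x in range(u-28,u+29) if d[y,x]>0])
        if i: 
            Q=P[(P[:,2]>.008)]; c=(Q[:,:2].max(0)+Q[:,:2].min(0))/2
            print(n,i,'top z',np.median(Q[:,2]).round(4),'c',c.round(4),'size',np.ptp(Q[:,:2],0).round(4),'worktop',np.median(P[P[:,2]<.006,2]).round(4))
        else:
            for lo,hi in((.012,.024),(.030,.04),(.070,.08)):
                Q=P[(P[:,2]>lo)&(P[:,2]<hi)]
                if len(Q): print(n,'foot',lo,'z',np.median(Q[:,2]).round(4),'c',((Q[:,:2].max(0)+Q[:,:2].min(0))/2).round(4),'size',np.ptp(Q[:,:2],0).round(4))
```

```text
Traceback (most recent call last):
  File "h.py", line 13, in atd
    o,d=ray(n,u,v); return o+d*dep
        ~~~^^^^^^^
  File "h.py", line 6, in ray
    c=ctrl.get_calibration(n); xd=(u-c['cx'])/c['fx']; yd=(v-c['cy'])/c['fy']; x,y=xd,yd
ValueError: time passes only in moves, steps and waits
```

View pics/c1.png

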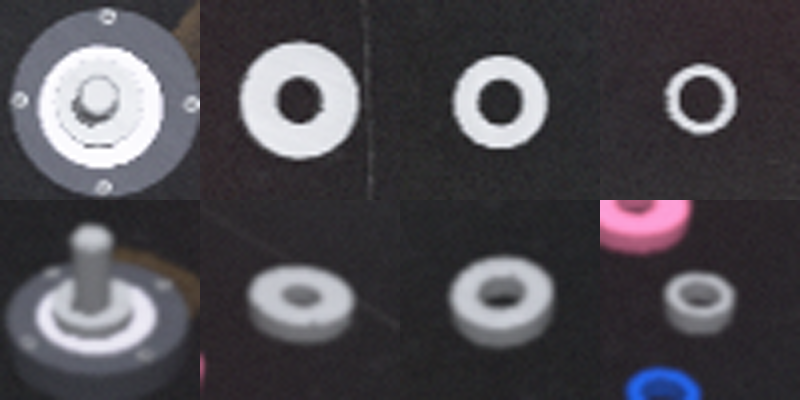

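The crop confirms three plain grey rings of decreasing outer size, with pink and blue clearly separate. The spindle tip is at top pixel ≈(322.9,227.2). I'll cache the calibration and measure.

```bash
sed -i 's/^def ray/C={n:ctrl.get_calibration(n) for n in ("top","scene")}\ndef ray/; s/c=ctrl.get_calibration(n)/c=C[n]/' h.py
cat > m.py <<'E'
from h import *
T=[(323,228),(471,241),(250,265),(399,280)];S=[(314,240),(421,206),(272,298),(399,246)]
def go():
  for n,f,L in(('top','top0',T),('scene','scene0',S)):
    d=np.load(f'pics/{f}.npy')
    for i,(u,v) in enumerate(L):
        w=28 if n=='top' else (28 if i==0 else 20 if i<3 else 14)
        P=np.array([atd(n,x,y,d[y,x]) for y in range(v-w,v+w+1) for x in range(u-w,u+w+1) if d[y,x]>0])
        def rep(nm,Q):
            (c,r)=cv2.minEnclosingCircle(Q[:,:2].astype(np.float32)); print(n,nm,'z',np.median(Q[:,2]).round(4),'n',len(Q),'c',np.round(c,4),'mean',Q[:,:2].mean(0).round(4),'dia',round(2*r,4))
        if i: rep(('large','medium','small')[i-1],P[(P[:,2]>.0095)&(P[:,2]<.02)])
        else:
            for lo,hi in((.016,.0235),(.030,.04),(.070,.08)):
                Q=P[(P[:,2]>lo)&(P[:,2]<hi)]
                if len(Q): rep('foot%g'%lo,Q)
    print(n,'worktop',np.median(P[P[:,2]<.006,2]).round(4))
go()
for n,p in (('top',(322.9,227.2)),('scene',(311.5,225.5))): print('tip',n,atz(n,*p,.076))
E
python3 m.py
```

```text
top foot0.016 z 0.0216 n 658 c [0.5381 0.0018] mean [5.377e-01 1.000e-04] dia 0.0961
top foot0.03 z 0.0348 n 286 c [0.5337 0.0072] mean [0.5359 0.0056] dia 0.0847
top foot0.07 z 0.0764 n 81 c [0.5367 0.0051] mean [0.5365 0.0052] dia 0.0203
top large z 0.015 n 574 c [ 0.5155 -0.3048] mean [ 0.5075 -0.2906] dia 0.0908
top medium z 0.0144 n 332 c [0.4671 0.1531] mean [0.4672 0.153 ] dia 0.048
top small z 0.0148 n 190 c [ 0.4317 -0.1374] mean [ 0.43   -0.1402] dia 0.1475
top worktop 0.0009
scene foot0.016 z 0.0221 n 289 c [0.5376 0.0019] mean [0.5225 0.0153] dia 0.101
scene foot0.03 z 0.0358 n 195 c [0.5323 0.0072] mean [0.531  0.0117] dia 0.0579
scene foot0.07 z 0.0768 n 65 c [0.5348 0.0071] mean [0.5342 0.0093] dia 0.0236
scene large z 0.0158 n 323 c [ 0.5087 -0.2874] mean [ 0.5068 -0.2861] dia 0.0652
scene medium z 0.0154 n 334 c [0.4662 0.1559] mean [0.4645 0.1565] dia 0.0506
scene small z 0.0147 n 129 c [ 0.433  -0.1444] mean [ 0.4316 -0.1425] dia 0.0392
scene worktop 0.0022
tip top [0.53510062 0.00436649 0.076     ]
tip scene [0.5341166  0.01053616 0.076     ]
```

Run:
```python
from h import *
im=cv2.imread('pics/top0.png').astype(int); d=np.load('pics/top0.npy')
m=((im.min(2)>120)&(np.ptp(im,2)<30)).astype(np.uint8)
n,l,st,ce=cv2.connectedComponentsWithStats(m)
for u,v,nm in((471,241,'large'),(250,265,'medium'),(399,280,'small')):
    s=l[v-20:v+21,u-20:u+21]; k=np.bincount(s[s>0]).argmax()
    c,_=cv2.findContours((l==k).astype(np.uint8),cv2.RETR_EXTERNAL,cv2.CHAIN_APPROX_NONE)
    e=cv2.fitEllipse(max(c,key=len)); print(nm,np.round(e[0],2),np.round(e[1],2),atz('top',*e[0],.014).round(4))
ys,xs=np.nonzero(d[200:255,295:350]); 
P=[(x+295,y+200) for y,x in zip(ys,xs) if .07<atd('top',x+295,y+200,d[y+200,x+295])[2]<.08]
P=np.array(P); print('tip',P.mean(0),P.min(0),P.max(0),atz('top',*((P.min(0)+P.max(0))/2),.076),atz('top',*P.mean(0),.076))
for u,v in((302,228),(349,227.5),(325,207),(324,249)): print('screw?',atz('top',u,v,.022).round(4))
```

```text
large [470.45 240.62] [28.17 29.11] [ 0.5076 -0.2924  0.014 ]
medium [249.61 265.04] [22.39 22.84] [0.4671 0.1536 0.014 ]
small [398.84 279.25] [16.4  17.06] [ 0.4328 -0.146   0.014 ]
tip [322.45679012 226.48148148] [318 222] [327 231] [0.53646579 0.00510763 0.076     ] [0.53650318 0.00518989 0.076     ]
screw? [0.5392 0.0463 0.022 ]
screw? [ 0.5383 -0.0481  0.022 ]
screw? [ 0.5807 -0.0007  0.022 ]
screw? [0.4961 0.003  0.022 ]
```

Request:
{"fn": "play_rows", "kwargs": {"series": [[0.3,-0.2,0,0.02],[0.6,-0.45,0,0.0445],[1,-0.75,0,0.0445],[1,-1,0,0.0445],[1,-1,0,0.0445],[1,-1,0,0.0445],[1,-1,0,0.0445],[1,-1,0,0.0445],[1,-1,0,0.0445]], "grip": 85}}

```text
t: 1.23
ee_pos: [0.3158, -0.3785, 0.2312]
tool_rot: [1.0, -0.001, -0.0, 0.0]
ft_force: [0.0, -0.4, -0.6]
opening: 0.0853
finger_force: 0.0
```

Request:
{"fn": "play_rows", "kwargs": {"series": [[0.3,-0.13,0.1,0],[0.6,-0.27,0.35,0],[0.9,-0.4,0.6,0],[0.96,-0.433,0.8,0],[0.96,-0.433,0.9,0],[0.96,-0.433,0.9,0],[0.96,-0.433,0.9,0]]}}

```text
t: 2.1
ee_pos: [0.5084, -0.2923, 0.0521]
tool_rot: [1.0, -0.001, 0.0, 0.001]
ft_force: [0.6, -0.1, 1.0]
opening: 0.0854
finger_force: 0.0
```

Run:
```python
from h import *
p,_=snap('scene','s1'); snap('top','t1')
a=cv2.imread('pics/s1.png');b=cv2.imread('pics/t1.png')
r=lambda i,u,v:cv2.resize(i[v-50:v+50,u-50:u+50],(400,400),interpolation=cv2.INTER_CUBIC)
cv2.imwrite('pics/c2.png',np.hstack([r(a,421,190),r(b,471,241)]))
print(ctrl.state()['ee_pos'])
```

```text
[ 0.50901864 -0.29293228  0.05346022]
```

View pics/c2.png

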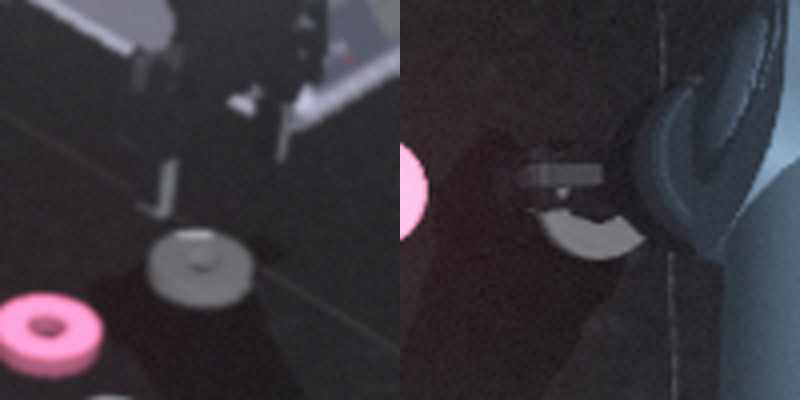

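The left crop shows the open fingers on either side of the large ring, whose centre is at scene ≈(421,207). In the right crop the wrist partly hides it. I'm descending.

Request:
{"fn": "play_rows", "kwargs": {"series": [[0,0,0.12,0],[0,0,0.2,0],[0,0,0.24,0],[0,0,0.25,0],[0,0,0.25,0],[0,0,0.25,0]]}}

```text
t: 2.95
ee_pos: [0.5091, -0.2908, 0.0019]
tool_rot: [1.0, 0.0, 0.001, 0.0]
ft_force: [-0.4, 1.0, -0.2]
opening: 0.0852
finger_force: 0.0
```

Request:
{"fn": "play_rows", "kwargs": {"series": [[0,0,0,0],[0,0,0,0],[0,0,0,0],[0,0,0,0],[0,0,0,0]], "grip": 55, "grip_force": 40}}

```text
t: 3.58
ee_pos: [0.5089, -0.2909, 0.0022]
tool_rot: [1.0, 0.0, 0.0, 0.0]
ft_force: [-2.4, 0.4, 5.1]
opening: 0.0572
finger_force: 42.3
```

Request:
{"fn": "play_rows", "kwargs": {"series": [[0,0,-0.03,0],[0,0,-0.15,0],[0,0,-0.4,0],[0,0,-0.65,0],[0,0,-0.65,0],[0,0,-0.65,0]]}}

```text
t: 4.32
ee_pos: [0.5075, -0.2901, 0.1304]
tool_rot: [1.0, 0.0, -0.001, -0.0]
ft_force: [-0.6, -1.0, -2.3]
opening: 0.0574
finger_force: 43.6
```

Run:
```python
from h import *
snap('scene','s2'); p=ctrl.state()['ee_pos'];print(p,ctrl.state()['ft_force'])
u,v=map(int,proj('scene',p)); print(u,v)
a=cv2.imread('pics/s2.png')[v-40:v+40,u-40:u+40]
cv2.imwrite('pics/c3.png',cv2.resize(a,(560,560),interpolation=cv2.INTER_CUBIC))
```

```text
[ 0.50671417 -0.28978731  0.12937369] [ 0.92363966 -1.36679946 -2.99769892]
426 162
```

View pics/c3.png

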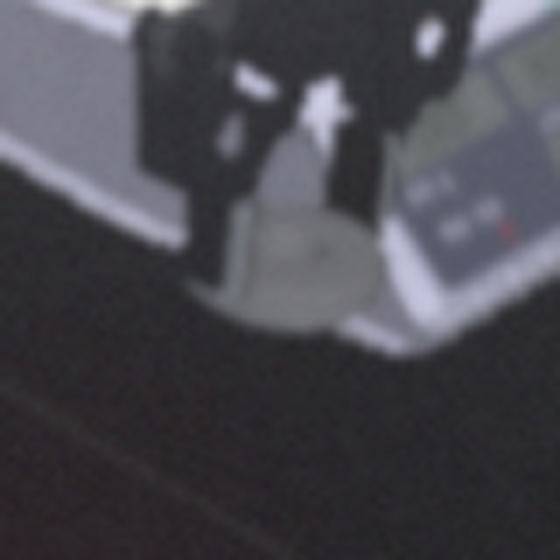

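The ring is held level between both pads, centred at about (429,160) in the scene picture. Next I carry it to the spindle.

Request:
{"fn": "play_rows", "kwargs": {"series": [[0,-0.15,0,0],[0.05,-0.4,0,0],[0.1,-0.65,0,0],[0.145,-0.9,0,0],[0.145,-1,0,0]]}}

```text
t: 5.0
ee_pos: [0.5362, -0.0851, 0.129]
tool_rot: [1.0, 0.003, -0.002, -0.002]
ft_force: [0.1, 0.4, -2.6]
opening: 0.0573
finger_force: 43.6
```

Request:
{"fn": "play_rows", "kwargs": {"series": [[0,-0.2,0,0],[0,-0.4,0.05,0],[0,-0.487,0.12,0],[0,-0.487,0.18,0],[0,-0.487,0.18,0],[0,-0.487,0.18,0],[0,-0.487,0.18,0]]}}

```text
t: 5.88
ee_pos: [0.538, 0.0055, 0.0958]
tool_rot: [1.0, -0.001, 0.001, 0.0]
ft_force: [-0.1, -0.1, -1.8]
opening: 0.0569
finger_force: 43.6
```

Run:
```python
from h import *
snap('scene','s3');snap('top','t3'); p=ctrl.state()['ee_pos'];print(p,ctrl.state()['ft_force'])
a=cv2.imread('pics/s3.png')[180:280,261:361];b=cv2.imread('pics/t3.png')[178:278,273:373]
cv2.imwrite('pics/c4.png',cv2.resize(np.hstack([a,b]),(800,400),interpolation=cv2.INTER_CUBIC))
```

```text
[0.53793341 0.00601493 0.0958539 ] [-0.37499232 -0.6955072  -3.16888675]
```

View pics/c4.png

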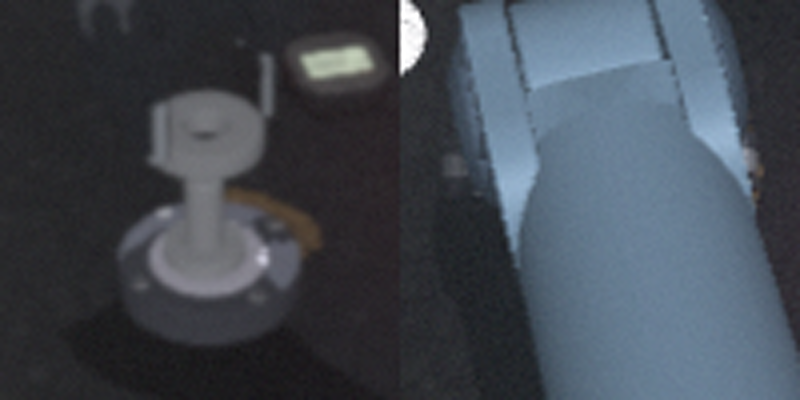

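The left crop shows the ring over the spindle, with its bore at about scene (312.6,212), nicely in line. From here I feel my way down.

Request:
{"fn": "play_rows", "kwargs": {"series": [[0,0,0.04,0],[0,0,0.075,0],[0,0,0.085,0],[0,0,0.09,0]]}}

```text
t: 6.48
ee_pos: [0.5372, 0.0069, 0.0769]
tool_rot: [1.0, 0.0, -0.0, -0.0]
ft_force: [0.8, -0.1, -1.8]
opening: 0.0574
finger_force: 43.6
```

Request:
{"fn": "play_rows", "kwargs": {"series": [[0,0,0.005,0],[0,0,0.005,0]]}}

```text
t: 6.72
ee_pos: [0.5375, 0.0068, 0.0764]
tool_rot: [1.0, 0.0, 0.0, -0.0]
ft_force: [0.1, -0.5, -2.6]
opening: 0.0569
finger_force: 43.6
```

Request:
{"fn": "play_rows", "kwargs": {"series": [[0,0,0.005,0],[0,0,0.005,0]]}}

```text
t: 6.98
ee_pos: [0.5374, 0.0068, 0.0753]
tool_rot: [1.0, 0.0, 0.0, -0.0]
ft_force: [0.7, -0.7, -1.5]
opening: 0.057
finger_force: 43.6
```

Run:
```python
from h import *
print(atz('scene',312.6,211.9,.1088),atz('scene',312,223,.076))
```

```text
[0.53365115 0.0076845  0.1088    ] [0.54036412 0.00455058 0.076     ]
```

Request:
{"fn": "play_rows", "kwargs": {"series": [[0,0,0.007,0],[0,0,0.007,0]]}}

```text
t: 7.22
ee_pos: [0.5373, 0.0068, 0.0737]
tool_rot: [1.0, 0.0, -0.0, 0.0]
ft_force: [0.3, 0.8, -1.7]
opening: 0.0574
finger_force: 43.6
```

Request:
{"fn": "play_rows", "kwargs": {"series": [[0,0,0.007,0],[0,0,0.007,0]]}}

```text
t: 7.48
ee_pos: [0.5373, 0.0068, 0.0724]
tool_rot: [1.0, 0.0, -0.0, -0.0]
ft_force: [-0.2, -0.1, -2.6]
opening: 0.0568
finger_force: 43.6
```

Request:
{"fn": "play_rows", "kwargs": {"series": [[0,0,0.007,0],[0,0,0.007,0]]}}

```text
t: 7.72
ee_pos: [0.5373, 0.0068, 0.0709]
tool_rot: [1.0, 0.0, -0.0, -0.0]
ft_force: [0.2, 0.7, -2.5]
opening: 0.0571
finger_force: 43.6
```

Request:
{"fn": "play_rows", "kwargs": {"series": [[0,0,0.012,0],[0,0,0.024,0],[0,0,0.036,0],[0,0,0.048,0]]}}

```text
t: 8.22
ee_pos: [0.5373, 0.0068, 0.0612]
tool_rot: [1.0, 0.0, -0.0, -0.0]
ft_force: [-0.4, 0.1, -2.4]
opening: 0.0573
finger_force: 43.6
```

Request:
{"fn": "play_rows", "kwargs": {"series": [[0,0,0.02,0],[0,0,0.04,0],[0,0,0.06,0],[0,0,0.08,0],[0,0,0.095,0]]}}

```text
t: 8.85
ee_pos: [0.5373, 0.0068, 0.0421]
tool_rot: [1.0, 0.0, -0.0, -0.0]
ft_force: [-0.4, 0.1, -2.1]
opening: 0.0572
finger_force: 43.6
```

Request:
{"fn": "play_rows", "kwargs": {"series": [[0,0,0.01,0],[0,0,0.02,0],[0,0,0.02,0]]}}

```text
t: 9.22
ee_pos: [0.5373, 0.0068, 0.0384]
tool_rot: [1.0, 0.0, -0.0, -0.0]
ft_force: [-0.1, 0.0, -2.5]
opening: 0.057
finger_force: 43.6
```

Request:
{"fn": "play_rows", "kwargs": {"series": [[0,0,0.006,0],[0,0,0.006,0]]}}

```text
t: 9.48
ee_pos: [0.5374, 0.0068, 0.0373]
tool_rot: [1.0, 0.0, 0.0, -0.0]
ft_force: [-0.5, -0.5, -2.4]
opening: 0.0571
finger_force: 43.6
```

Request:
{"fn": "play_rows", "kwargs": {"series": [[0,0,0.005,0],[0,0,0.005,0]]}}

```text
t: 9.72
ee_pos: [0.5375, 0.0068, 0.0363]
tool_rot: [1.0, 0.0, 0.0, -0.0]
ft_force: [0.7, -0.5, -2.3]
opening: 0.0569
finger_force: 43.7
```

Request:
{"fn": "play_rows", "kwargs": {"series": [[0,0,0.005,0],[0,0,0.005,0]]}}

```text
t: 9.98
ee_pos: [0.5375, 0.0068, 0.0362]
tool_rot: [1.0, 0.0, -0.0, 0.0]
ft_force: [-2.8, -0.6, 4.9]
opening: 0.0569
finger_force: 44.3
```

Request:
{"fn": "play_rows", "kwargs": {"series": [[0,0,0.004,0],[0,0,0.004,0]]}}

```text
t: 10.22
ee_pos: [0.5376, 0.0068, 0.0361]
tool_rot: [1.0, 0.0, -0.0, 0.0]
ft_force: [-4.9, -0.7, 9.3]
opening: 0.057
finger_force: 44.8
```

Request:
{"fn": "play_rows", "kwargs": {"series": [[0,0,-0.006,0],[0,0,-0.006,0],[0,0,-0.006,0],[0,0,-0.006,0]], "grip": 80}}

```text
t: 10.72
ee_pos: [0.5374, 0.0068, 0.0355]
tool_rot: [1.0, 0.0, -0.0, -0.0]
ft_force: [0.9, 0.5, -0.1]
opening: 0.0801
finger_force: 0.0
```

Request:
{"fn": "play_rows", "kwargs": {"series": [[0,0,-0.05,0],[0,0,-0.2,0],[0,0,-0.45,0],[0,-0.1,-0.5,0],[-0.1,-0.35,-0.5,0],[-0.2,-0.6,-0.5,0],[-0.3,-0.738,-0.5,0],[-0.36,-0.738,-0.5,0],[-0.36,-0.738,-0.5,0],[-0.36,-0.738,-0.5,0]]}}

```text
t: 11.98
ee_pos: [0.4662, 0.1526, 0.1356]
tool_rot: [1.0, -0.001, 0.0, 0.0]
ft_force: [0.3, 0.1, -0.1]
opening: 0.0797
finger_force: 0.0
```

Run:
```python
from h import *
p,d=snap('top','t4'); im=p.astype(int)
m=((im.min(2)>110)&(np.ptp(im,2)<30)).astype(np.uint8)
Q=np.array([(x,y) for y in range(195,262) for x in range(288,358) if d[y,x]>0 and .040<atd('top',x,y,d[y,x])[2]<.055])
W=np.array([atd('top',x,y,d[y,x]) for x,y in Q]); print('large now',len(Q),np.median(W[:,2]),cv2.minEnclosingCircle(W[:,:2].astype(np.float32)))
snap('scene','s4'); a=cv2.imread('pics/s4.png')[180:280,261:361]
# combine: foot, medium & gripper
b=cv2.imread('pics/s4.png')[230:330,222:322]
cv2.imwrite('pics/c5.png',cv2.resize(np.hstack([a,b]),(800,400),interpolation=cv2.INTER_CUBIC))
```

```text
large now 612 0.04882123614533285 ((0.5368089079856873, 0.005829253699630499), 0.030201397836208344)
```

View pics/c5.png

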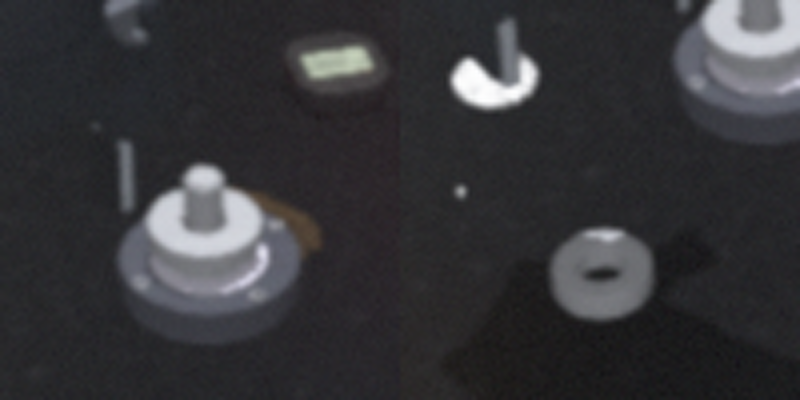

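The large spacer sits level and flush on the seat, and the medium ring at scene (272,298) lies under the gripper. I take the medium one now.

Request:
{"fn": "play_rows", "kwargs": {"series": [[0.005,0,0.2,0],[0.005,0,0.4,0],[0.005,0,0.55,0],[0.005,0,0.64,0],[0.005,0,0.667,0],[0.005,0,0.667,0],[0.005,0,0.667,0]]}}

```text
t: 12.95
ee_pos: [0.4676, 0.1548, 0.0034]
tool_rot: [1.0, 0.0, 0.001, -0.0]
ft_force: [0.4, 0.5, 0.5]
opening: 0.0799
finger_force: 0.0
```

Request:
{"fn": "play_rows", "kwargs": {"series": [[0,0,0,0],[0,0,0,0],[0,0,0,0],[0,0,0,0],[0,0,0,0],[0,0,0,0]], "grip": 43, "grip_force": 40}}

```text
t: 13.7
ee_pos: [0.467, 0.1545, 0.0034]
tool_rot: [1.0, 0.0, 0.001, 0.0]
ft_force: [-1.5, -0.1, 5.3]
opening: 0.0456
finger_force: 40.0
```

Request:
{"fn": "play_rows", "kwargs": {"series": [[0,0,-0.03,0],[0,0,-0.15,0],[0,0,-0.4,0],[0,0,-0.65,0],[0,0,-0.65,0]]}}

```text
t: 14.32
ee_pos: [0.47, 0.1559, 0.1369]
tool_rot: [1.0, 0.0, 0.005, -0.001]
ft_force: [-0.6, 0.0, -0.5]
opening: 0.0454
finger_force: 41.5
```

Request:
{"fn": "play_rows", "kwargs": {"series": [[0.06,0.15,0,0],[0.18,0.4,0,0],[0.3,0.65,0,0],[0.348,0.738,0.05,0],[0.348,0.738,0.16,0],[0.348,0.738,0.18,0],[0.348,0.738,0.18,0],[0.348,0.738,0.18,0]]}}

```text
t: 15.32
ee_pos: [0.5363, 0.0078, 0.0968]
tool_rot: [1.0, 0.001, 0.0, -0.0]
ft_force: [0.0, -0.4, -1.2]
opening: 0.0456
finger_force: 41.5
```

Request:
{"fn": "play_rows", "kwargs": {"series": [[0,0,0.035,0],[0,0,0.06,0],[0,0,0.075,0],[0,0,0.075,0]]}}

```text
t: 15.82
ee_pos: [0.5357, 0.0067, 0.0809]
tool_rot: [1.0, 0.0, -0.0, -0.0]
ft_force: [-0.4, -0.0, -1.3]
opening: 0.0458
finger_force: 41.5
```

Request:
{"fn": "play_rows", "kwargs": {"series": [[0,0,0.005,0],[0,0,0.005,0]]}}

```text
t: 16.08
ee_pos: [0.5361, 0.0068, 0.0803]
tool_rot: [1.0, 0.0, 0.0, -0.0]
ft_force: [-0.1, 0.7, -1.2]
opening: 0.0454
finger_force: 41.5
```

Request:
{"fn": "play_rows", "kwargs": {"series": [[0,0,0.005,0],[0,0,0.005,0]]}}

```text
t: 16.32
ee_pos: [0.536, 0.0068, 0.0792]
tool_rot: [1.0, 0.0, -0.0, 0.0]
ft_force: [-0.1, -0.7, -0.9]
opening: 0.0454
finger_force: 41.5
```

Request:
{"fn": "play_rows", "kwargs": {"series": [[0,0,0.005,0],[0,0,0.005,0]]}}

```text
t: 16.58
ee_pos: [0.5359, 0.0068, 0.0782]
tool_rot: [1.0, 0.0, -0.0, -0.0]
ft_force: [-0.2, -0.6, -0.9]
opening: 0.0459
finger_force: 41.5
```

Request:
{"fn": "play_rows", "kwargs": {"series": [[0,0,0.006,0],[0,0,0.006,0]]}}

```text
t: 16.82
ee_pos: [0.5359, 0.0068, 0.077]
tool_rot: [1.0, 0.0, -0.0, -0.0]
ft_force: [-0.3, 0.5, -1.7]
opening: 0.0453
finger_force: 41.5
```

Request:
{"fn": "play_rows", "kwargs": {"series": [[0,0,0.006,0],[0,0,0.006,0]]}}

```text
t: 17.08
ee_pos: [0.5359, 0.0068, 0.0758]
tool_rot: [1.0, 0.0, -0.0, -0.0]
ft_force: [-0.1, 0.2, -1.6]
opening: 0.0457
finger_force: 41.5
```

Request:
{"fn": "play_rows", "kwargs": {"series": [[0,0,0.006,0],[0,0,0.006,0]]}}

```text
t: 17.32
ee_pos: [0.5359, 0.0068, 0.0746]
tool_rot: [1.0, 0.0, -0.0, 0.0]
ft_force: [1.3, 0.2, -1.0]
opening: 0.0451
finger_force: 41.5
```

Request:
{"fn": "play_rows", "kwargs": {"series": [[0,0,0.006,0],[0,0,0.006,0]]}}

```text
t: 17.58
ee_pos: [0.5359, 0.0068, 0.0734]
tool_rot: [1.0, 0.0, -0.0, -0.0]
ft_force: [-0.8, -0.2, -2.4]
opening: 0.0454
finger_force: 41.5
```

Request:
{"fn": "play_rows", "kwargs": {"series": [[0,0,0.012,0],[0,0,0.028,0],[0,0,0.044,0],[0,0,0.06,0],[0,0,0.076,0],[0,0,0.088,0],[0,0,0.096,0],[0,0,0.096,0]]}}

```text
t: 18.58
ee_pos: [0.5359, 0.0068, 0.0542]
tool_rot: [1.0, 0.0, -0.0, 0.0]
ft_force: [-0.2, 0.5, -1.9]
opening: 0.0453
finger_force: 41.5
```

Request:
{"fn": "play_rows", "kwargs": {"series": [[0,0,0.005,0],[0,0,0.005,0]]}}

```text
t: 18.82
ee_pos: [0.536, 0.0068, 0.0533]
tool_rot: [1.0, 0.0, 0.0, -0.0]
ft_force: [-0.4, 0.9, -1.3]
opening: 0.0454
finger_force: 41.5
```

Request:
{"fn": "play_rows", "kwargs": {"series": [[0,0,0.005,0],[0,0,0.005,0]]}}

```text
t: 19.08
ee_pos: [0.5359, 0.0068, 0.0522]
tool_rot: [1.0, 0.0, -0.0, -0.0]
ft_force: [-0.0, -0.5, -0.9]
opening: 0.0456
finger_force: 41.5
```

Request:
{"fn": "play_rows", "kwargs": {"series": [[0,0,0.004,0],[0,0,0.004,0]]}}

```text
t: 19.32
ee_pos: [0.5361, 0.0068, 0.0515]
tool_rot: [1.0, 0.0, 0.0, 0.0]
ft_force: [0.3, 0.3, -0.8]
opening: 0.0456
finger_force: 41.5
```

Request:
{"fn": "play_rows", "kwargs": {"series": [[0,0,0.005,0],[0,0,0.005,0]]}}

```text
t: 19.58
ee_pos: [0.5362, 0.0068, 0.0514]
tool_rot: [1.0, 0.0, -0.0, 0.0]
ft_force: [-3.0, -0.2, 5.4]
opening: 0.0458
finger_force: 42.1
```

Request:
{"fn": "play_rows", "kwargs": {"series": [[0,0,0.003,0],[0,0,0.003,0]]}}

```text
t: 19.82
ee_pos: [0.5362, 0.0068, 0.0514]
tool_rot: [1.0, 0.0, -0.0, 0.0]
ft_force: [-2.7, -1.0, 8.0]
opening: 0.0457
finger_force: 42.4
```

Request:
{"fn": "play_rows", "kwargs": {"series": [[0,0,-0.006,0],[0,0,-0.006,0],[0,0,-0.006,0],[0,0,-0.006,0]], "grip": 62}}

```text
t: 20.32
ee_pos: [0.5359, 0.0068, 0.0509]
tool_rot: [1.0, 0.0, -0.0, -0.0]
ft_force: [0.1, -0.1, 0.1]
opening: 0.0621
finger_force: 0.0
```

Request:
{"fn": "play_rows", "kwargs": {"series": [[0,0,-0.05,0],[0,0,-0.2,0],[0,0,-0.4,0],[-0.1,0.1,-0.4,0],[-0.25,0.35,-0.4,0],[-0.4,0.6,-0.4,0],[-0.518,0.755,-0.4,0],[-0.518,0.755,-0.4,0],[-0.518,0.755,-0.4,0],[-0.518,0.755,-0.4,0]]}}

```text
t: 21.58
ee_pos: [0.4337, -0.1428, 0.1315]
tool_rot: [1.0, 0.002, 0.001, -0.0]
ft_force: [-0.3, 0.1, -0.1]
opening: 0.0622
finger_force: 0.0
```

Run:
```python
from h import *
snap('scene','s5');p,d=snap('top','t5'); a=cv2.imread('pics/s5.png')[180:280,261:361]
W=np.array([atd('top',x,y,d[y,x]) for y in range(195,262) for x in range(288,358) if d[y,x]>0])
W=W[(W[:,2]>.055)&(W[:,2]<.068)];print('medium',len(W),np.median(W[:,2]),cv2.minEnclosingCircle(W[:,:2].astype(np.float32)))
b=cv2.imread('pics/s5.png')[190:290,349:449]
cv2.imwrite('pics/c6.png',cv2.resize(np.hstack([a,b]),(800,400),interpolation=cv2.INTER_CUBIC))
```

```text
medium 363 0.06269521722473481 ((0.5374254584312439, 0.004082744941115379), 0.025523947551846504)
```

View pics/c6.png

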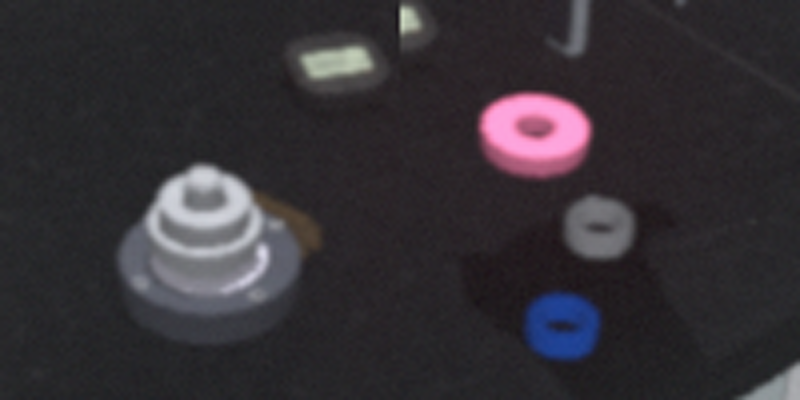

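The medium spacer is seated on the large one. The small grey ring is at scene (399,246), apart from the pink (383,222) and blue (390,271) ones, and I take it now.

Request:
{"fn": "play_rows", "kwargs": {"series": [[0,0,0.2,0],[0,0,0.4,0],[0,0,0.55,0],[0,0,0.62,0],[0,0,0.645,0],[0,0,0.645,0],[0,0,0.645,0]]}}

```text
t: 22.55
ee_pos: [0.4336, -0.1445, 0.0031]
tool_rot: [1.0, 0.0, 0.001, 0.0]
ft_force: [-0.1, 0.6, 0.7]
opening: 0.0618
finger_force: 0.0
```

Request:
{"fn": "play_rows", "kwargs": {"series": [[0,0,0,0],[0,0,0,0],[0,0,0,0],[0,0,0,0],[0,0,0,0],[0,0,0,0]], "grip": 31, "grip_force": 35}}

```text
t: 23.3
ee_pos: [0.4331, -0.1445, 0.0031]
tool_rot: [1.0, 0.0, 0.001, 0.0]
ft_force: [-1.7, 0.5, 5.6]
opening: 0.0349
finger_force: 34.3
```

Request:
{"fn": "play_rows", "kwargs": {"series": [[0,0,-0.03,0],[0,0,-0.15,0],[0,0,-0.4,0],[0,0,-0.65,0],[0,0,-0.65,0]]}}

```text
t: 23.92
ee_pos: [0.4363, -0.1453, 0.1367]
tool_rot: [1.0, -0.0, 0.005, 0.002]
ft_force: [-0.1, -0.6, -1.3]
opening: 0.0344
finger_force: 35.1
```

Request:
{"fn": "play_rows", "kwargs": {"series": [[0.1,-0.1,0,0],[0.25,-0.35,0,0],[0.4,-0.6,0,0],[0.518,-0.755,0.05,0],[0.518,-0.755,0.16,0],[0.518,-0.755,0.18,0],[0.518,-0.755,0.18,0],[0.518,-0.755,0.18,0]]}}

```text
t: 24.92
ee_pos: [0.5362, 0.0059, 0.0966]
tool_rot: [1.0, -0.001, 0.0, 0.0]
ft_force: [-0.2, 0.1, -0.8]
opening: 0.0341
finger_force: 35.1
```

Request:
{"fn": "play_rows", "kwargs": {"series": [[0,0,0.035,0],[0,0,0.06,0],[0,0,0.075,0],[0,0,0.075,0]]}}

```text
t: 25.42
ee_pos: [0.5357, 0.0068, 0.0807]
tool_rot: [1.0, 0.0, -0.0, -0.0]
ft_force: [0.2, 0.2, -0.9]
opening: 0.0344
finger_force: 35.1
```

Request:
{"fn": "play_rows", "kwargs": {"series": [[0,0,0.005,0],[0,0,0.005,0]]}}

```text
t: 25.68
ee_pos: [0.5361, 0.0068, 0.0801]
tool_rot: [1.0, 0.0, 0.0, -0.0]
ft_force: [-0.1, 1.0, -0.8]
opening: 0.0341
finger_force: 35.1
```

Request:
{"fn": "play_rows", "kwargs": {"series": [[0,0,0.005,0],[0,0,0.005,0]]}}

```text
t: 25.92
ee_pos: [0.536, 0.0068, 0.079]
tool_rot: [1.0, 0.0, -0.0, 0.0]
ft_force: [0.3, 0.8, -0.2]
opening: 0.0343
finger_force: 35.1
```

Request:
{"fn": "play_rows", "kwargs": {"series": [[0,0,0.005,0],[0,0,0.005,0]]}}

```text
t: 26.18
ee_pos: [0.5359, 0.0068, 0.078]
tool_rot: [1.0, 0.0, -0.0, 0.0]
ft_force: [0.2, 0.1, -0.3]
opening: 0.0341
finger_force: 35.1
```

Request:
{"fn": "play_rows", "kwargs": {"series": [[0,0,0.005,0],[0,0,0.005,0]]}}

```text
t: 26.42
ee_pos: [0.5359, 0.0068, 0.077]
tool_rot: [1.0, 0.0, -0.0, -0.0]
ft_force: [-0.2, -0.4, -0.1]
opening: 0.0344
finger_force: 35.1
```

Ring underside is now about 74 mm up, with no contact.

Request:
{"fn": "play_rows", "kwargs": {"series": [[0,0,0.006,0],[0,0,0.006,0]]}}

```text
t: 26.68
ee_pos: [0.5359, 0.0068, 0.0757]
tool_rot: [1.0, 0.0, -0.0, -0.0]
ft_force: [-0.5, -0.1, -0.3]
opening: 0.0342
finger_force: 35.1
```

Request:
{"fn": "play_rows", "kwargs": {"series": [[0,0,0.006,0],[0,0,0.006,0]]}}

```text
t: 26.92
ee_pos: [0.5359, 0.0068, 0.0745]
tool_rot: [1.0, 0.0, -0.0, -0.0]
ft_force: [1.1, 0.2, -0.4]
opening: 0.0347
finger_force: 35.1
```

Request:
{"fn": "play_rows", "kwargs": {"series": [[0,0,0.006,0],[0,0,0.006,0]]}}

```text
t: 27.18
ee_pos: [0.5359, 0.0068, 0.0734]
tool_rot: [1.0, 0.0, -0.0, -0.0]
ft_force: [0.6, 0.5, -0.7]
opening: 0.0342
finger_force: 35.1
```

Request:
{"fn": "play_rows", "kwargs": {"series": [[0,0,0.01,0],[0,0,0.02,0],[0,0,0.028,0],[0,0,0.028,0]]}}

```text
t: 27.68
ee_pos: [0.5359, 0.0068, 0.0677]
tool_rot: [1.0, 0.0, -0.0, -0.0]
ft_force: [0.4, -0.6, -1.1]
opening: 0.0344
finger_force: 35.1
```

Home should come at about TCP 65.1 mm.

Request:
{"fn": "play_rows", "kwargs": {"series": [[0,0,0.005,0],[0,0,0.009,0],[0,0,0.009,0]]}}

```text
t: 28.05
ee_pos: [0.536, 0.0068, 0.066]
tool_rot: [1.0, 0.0, -0.0, -0.0]
ft_force: [-0.0, -0.3, -0.9]
opening: 0.0342
finger_force: 35.1
```

Request:
{"fn": "play_rows", "kwargs": {"series": [[0,0,0.004,0],[0,0,0.004,0]]}}

```text
t: 28.3
ee_pos: [0.536, 0.0068, 0.0653]
tool_rot: [1.0, 0.0, 0.0, -0.0]
ft_force: [0.8, 0.6, -0.3]
opening: 0.0347
finger_force: 35.1
```

Request:
{"fn": "play_rows", "kwargs": {"series": [[0,0,0.004,0],[0,0,0.004,0]]}}

```text
t: 28.55
ee_pos: [0.5361, 0.0068, 0.0651]
tool_rot: [1.0, 0.0, -0.0, 0.0]
ft_force: [-2.8, 0.1, 4.9]
opening: 0.034
finger_force: 35.5
```

Request:
{"fn": "play_rows", "kwargs": {"series": [[0,0,0,0],[0,0,-0.004,0],[0,0,-0.004,0],[0,0,-0.004,0],[0,0,-0.004,0]], "grip": 55}}

```text
t: 29.18
ee_pos: [0.536, 0.0068, 0.0652]
tool_rot: [1.0, 0.0, -0.0, -0.0]
ft_force: [0.0, 0.7, 0.1]
opening: 0.0551
finger_force: 0.0
```

Request:
{"fn": "play_rows", "kwargs": {"series": [[0,0,-0.05,0],[0,0,-0.2,0],[0,0,-0.4,0],[-0.1,0.2,-0.5,0],[-0.2,0.45,-0.5,0],[-0.3,0.7,-0.5,0],[-0.3,0.8,-0.5,0],[-0.3,0.8,-0.5,0]]}}

```text
t: 30.18
ee_pos: [0.4759, -0.1554, 0.166]
tool_rot: [1.0, -0.002, 0.001, 0.0]
ft_force: [-1.1, -0.3, -0.9]
opening: 0.0548
finger_force: 0.0
```

Run:
```python
from h import *
snap('scene','s6');p,d=snap('top','t6'); a=cv2.imread('pics/s6.png')[180:280,261:361];b=cv2.imread('pics/t6.png')[178:278,273:373]
W=np.array([atd('top',x,y,d[y,x]) for y in range(195,262) for x in range(288,358) if d[y,x]>0])
for lo,hi in((.045,.052),(.059,.066),(.073,.08)):
    Q=W[(W[:,2]>lo)&(W[:,2]<hi)];print(len(Q),np.median(Q[:,2]),cv2.minEnclosingCircle(Q[:,:2].astype(np.float32)))
cv2.imwrite('pics/c7.png',cv2.resize(np.hstack([a,b]),(800,400),interpolation=cv2.INTER_CUBIC))
```

```text
216 0.04869310596342857 ((0.536822497844696, 0.005437916610389948), 0.02993120811879635)
168 0.06281746227643903 ((0.5360867381095886, 0.005589740350842476), 0.023726334795355797)
214 0.076474210232642 ((0.5355359315872192, 0.005377070512622595), 0.01779855601489544)
```

View pics/c7.png

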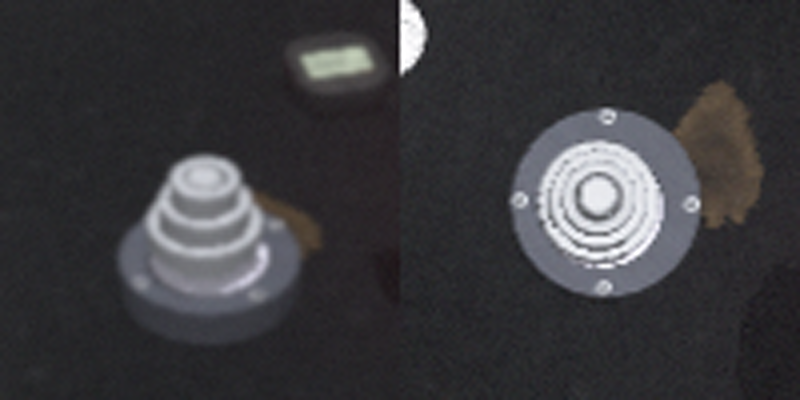

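The stack is complete: all three rings are level and home on the spindle, with tops at about 48.7, 62.8 and 76.5 mm, and the robot is clear.

```bash
python3 -c "
from bench import ctrl
print(ctrl.sign_off())"
```

```text
the job is handed in; nothing more can be done
None
```

I stacked all three spacers on the spindle, large, medium, then small on top, each home and released, and handed the job in at about 30 s; the sign-off gave no verdict.

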